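# Let a tape roll out of the lever hopper

### The job

Let the blue roll of tape out of its hopper: with the fingertips press the hopper's blue lever pad down so that the linked lid lifts, and keep it pressed until the roll has rolled into the tray and lies still. Then slowly ease the lever back up so that the lid comes down gently and shuts without slamming. Work only the lever: do not touch the lid or the rolls, lift nothing, and leave the orange hopper and the things around undisturbed.

Things in the scene. Friction and masses are not known exactly. Their poses are not given: they have to be found in the camera images.
- blue_hopper: blue hopper, fixed: narrow white chute, local x -150 to +90 mm, 64 mm wide. Tall part (walls 142 mm high, local x over -22) holds the roll under the lid; the rest is the open tray, walls 60 mm, blue front wall 80 mm high. Floor slopes down to local -x. Origin: centre of the underside; local -x is the tray end, facing the robot. Holds the blue roll.
- blue_pad (a point): centre of the top of the blue press pad (42 mm along the lever, 28 mm wide, 10 mm thick) at the free end of the hopper's steel lever; moves with it. At rest at hopper-local about (-126, -78, 153) mm. Pressed from above to its stop it sinks about 72 mm, nearly straight down (drift up to 10 mm along local x); 2 to 6 N do it. Free table below.
- blue_lever (a joint): angle of the blue hopper's lever: 0 at rest (pad up, lever rising 0.28 rad towards the pad), 0.45 rad pressed to its stop. It lies along the hopper's -y side and points to local -x; pivot at local (30, -78, 100) mm, 165 mm from the pad. The lid's weight returns it; nothing else holds or slows it, so when let go it flies up and the lid slams.
- blue_lid (a joint): angle of the blue hopper's lid: 0 shut, 0.85 rad fully up; always 1.89 times the lever's angle. The roll gets out from about 0.5 rad on.
- blue_lip (a point): top front edge of the blue hopper's lid, mid-width; moves with it. The lid: a clear panel in a steel frame (102 x 62 mm) with a blue front lip hanging 76 mm down, which holds the roll back. Its hinge is at local (82, 0, 147) mm of the hopper and the front lifts, this point from about 151 to 228 mm above the table. Not to be touched.
- blue_roll: blue roll of parcel tape standing on its rim, 80 mm diameter, 48 mm wide, about 0.14 kg; origin at its centre, its y axis is the roll's axis. It waits at local x about +20 mm of the hopper, behind the lip; lying in the tray against the front wall it is at local x about -105 mm. Not to be touched.
- orange_hopper: orange hopper, fixed: narrow white chute, local x -150 to +90 mm, 64 mm wide. Tall part (walls 142 mm high, local x over -22) holds the roll under the lid; the rest is the open tray, walls 60 mm, orange front wall 80 mm high. Floor slopes down to local -x. Origin: centre of the underside; local -x is the tray end, facing the robot. Leave alone.
- orange_lid (a joint): angle of the orange hopper's lid: 0 shut. Built like the blue one with an orange lip. Must stay shut and untouched.
- orange_roll: orange roll of tape inside the orange hopper, same size as the blue one; origin at its centre. Not to be touched.
- jar: glass jar with a brass lid and ball knob, 78 mm diameter, 102 mm high; origin at the centre of its underside. Bystander.
- foam: white foam block, 70 x 90 x 50 mm; origin at the centre of its underside. Bystander.
- cutter: grey box cutter lying flat, 135 mm long, 22 mm wide, 20 mm high; origin on its underside near the middle, long axis x. Bystander.

How it is judged:
By the outcome, as a careful person would: the job done as asked, in the order asked, and still so for the second after the job is handed in, with the robot touching nothing.
It also fails if it takes over 40 s, if anything falls off the work surface, if the arm or the gripper's body presses on something with over 40 N, if the wrist force passes 120 N, or if a joint passes its speed limit or range.

### The arm

A 7-joint arm with a two-finger parallel gripper is mounted at the origin on the work surface. World frame = base frame: x ahead of the robot, y to its left, z up, the work surface at z = 0. Lengths are in m, angles in rad, forces in N, time in s.
With the tool pointing down it reaches from about 0.4 to 0.85 m from the base axis. Payload 4.5 kg.
Tool frame: the origin (TCP) lies at the very end of the fingers, on their centre line; the grasp point (between the pads) lies 19 mm behind it (env.grip_point_offset is the distance from the TCP to the grasp point, in m); z points along the fingers, y is the direction in which the jaws open and shut (so a half turn about z gives the same grasp; the last joint's range is limited). The gripper opens to 88 mm and grips with 3 to 60 N. Pads are 18 mm wide; open, the fingers measure 123 mm over their backs; the gripper's body (75 mm by 187 mm) begins 45 mm behind the grasp point.
Start: joints at [1.363, 0.689, -0.195, 1.565, 0.157, 0.902, -0.215], TCP at [0.15, -0.607, 0.239] pointing down, gripper open.
Joint ranges: [-3.01, 3.01], [-0.46, 2.08], [-1.47, 1.51], [0.13, 2.56], [-1, 4.14], [0.04, 2.09], [-2.66, 2.66]. Speed limits (rad/s): [2.57, 2.57, 3.14, 3.14, 3.14, 3.14, 3.14].

### API

Orientations are given as a rotation vector (axis times angle).
In Python, from cell import env gives the robot as it stands. The module is installed in compiled form; this text tells all that it offers.
- The arm moves only by the tool move_arm, never from a script. Its argument "commands" is a list of rows, each a list of 3 entries, a list of its own where there are three numbers: the turn, a rotation vector about the tool's x, y, z in rad, then the shift along the tool's x, y, z in mm, then the gripper's target within -1 to 1 (fully open at 1, half-way at 0, shut at -1). A call has 1 to 5 rows; each row shifts and turns the commanded pose from where the row before left it, along the tool's axes as they then stand; what a row does not reach is not made up. A row lasts 1/10 s, in which the tool goes at most 50 mm and 8.59 degrees, less where a joint would pass 70% of its speed; a pose out of reach is approached as far as the arm can. A call with a gripper value outside its range is refused whole. The fingers move at their own pace and stop on an object; "grip_force" is the grip in N (left out, the last holds). Time passes only in rows, so rows that do not move let the fingers close. It gives the time, the measured TCP pose, the force and the opening at its end, in the units of the state.
- env.get_obs(): the state, without advancing time (a new reading comes with each control period).
- env.grab_frame(name): name is "scene" or "top" or "wrist"; returns a dict with "pixels" (420x560x3 uint8, red, green, blue), "K" (3x3 intrinsics, pixels), "rvec" (rotation vector, rad) and "tvec" (3), from world to camera coordinates, as OpenCV has them. Camera axes: x right, y down, z forward; pixel columns grow to the right and rows downward; lengths in m; the calibration is good to about 2 mm. A picture is of the moment at which its call begins. There is no depth.
- env.hand_in(): hands the job in, once; it reports no verdict.
The state is a dict: "time": time; "joint_positions": joint angles; "joint_velocities": joint speeds; "joint_efforts": joint torques, N m; "tool_pos": TCP position; "tool_rot": TCP orientation; "ft_force": force on the tool from outside, world axes, zero at the start; "moment": the same for the moment, N m; "grip_width": opening from 0.0 (shut) to 1.0 (fully open).
Only numpy, scipy, OpenCV 4.12 (cv2) and the standard library are available. Lean on these libraries where they do the work, as an engineer would, in place of code of your own. Each camera call takes 0.05 s, during which the arm holds its last target.

## Working session

There is one attempt and no reset: what is moved stays moved. The work goes in short steps, Python scripts to look and compute and a tool call to move; the robot and the scene stay as the last step left them, time stands still between calls to the robot, and variables do not carry over. Pictures are saved under pics/ and viewed, and the job is handed in when it is done.

Besides the shell and the picture viewer there is one more tool, called after ">>>" as a command line: name --argument value ..., lists and objects as JSON in quotes. move_arm: Moves the arm, as the interface text tells. Its arguments: {"type":"object","properties":{"commands":{"type":"array","items":{"type":"array"}},"grip_force":{"type":"number"}},"required":["commands"]}

```bash
mkdir -p pics; ls
python3 - <<'E'
from cell import env
import cv2
o=env.get_obs()
print({k:o[k] for k in("time","tool_pos","tool_rot","ft_force","grip_width")})
for n in("scene","top"):
    f=env.grab_frame(n)
    cv2.imwrite(f"pics/{n}0.png",f["pixels"][:,:,::-1])
    print(n,f["K"].tolist(),f["rvec"],f["tvec"])
    import pickle; pickle.dump(f,open(f"{n}0.pkl","wb"))
E
```

```text
pics
{'time': 0.0, 'tool_pos': array([ 0.1494553 , -0.60620754,  0.23792139]), 'tool_rot': array([-3.11684668e+00, -3.78838750e-01,  5.28602518e-04]), 'ft_force': array([-0.10951044, -0.51355572,  1.10573732]), 'grip_width': 1.0011102712086826}
scene [[442.5202654696491, 0.0, 278.5978183659817], [0.0, 442.5202654696491, 202.12646448035215], [0.0, 0.0, 1.0]] [ 1.38015573  2.32785387 -0.81380648] [ 0.29707954 -0.34788993  1.49619516]
top [[459.7109949589257, 0.0, 282.58516748120746], [0.0, 459.7109949589257, 208.33811652151874], [0.0, 0.0, 1.0]] [ 2.07710228 -2.13192367  0.22317302] [0.03551784 0.61327813 0.97657224]
```

View pics/scene0.png

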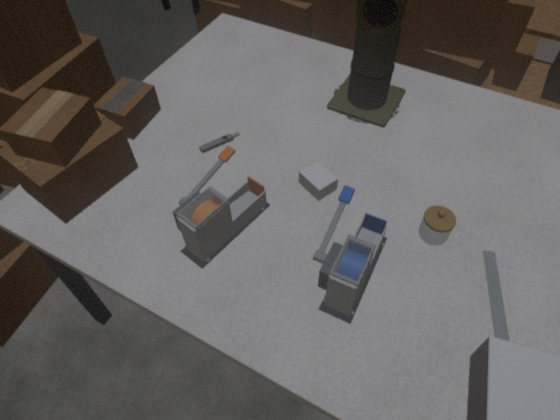

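View pics/top0.png

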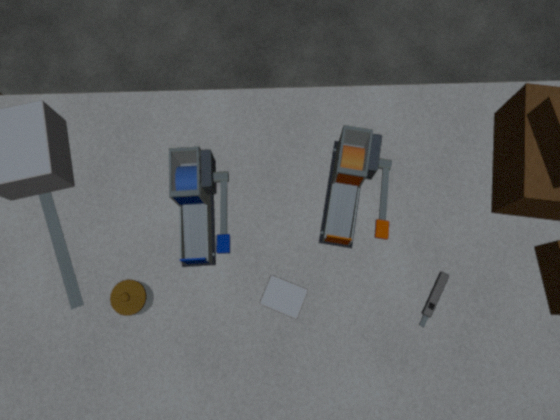

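The top view shows the blue pad at about (223,243), with the blue hopper to its left and its front wall at about (195,262). The foam is at (284,296) and the jar at (128,297). In the scene view the pad is at about (346,194). I'll triangulate the pad and find the hopper axes.

```bash
cat > h.py <<'E'
import numpy as np,cv2
def cam(f):
    R=cv2.Rodrigues(np.array(f["rvec"],float))[0]; return R,np.array(f["tvec"],float),np.array(f["K"])
def plane(f,uv,z):
    R,t,K=cam(f); d=R.T@np.linalg.inv(K)@np.array([*uv,1.]); c=-R.T@t
    return c+d*(z-c[2])/d[2]
def tri(f,u,g,v):
    P=[]
    for x in(f,g):
        R,t,K=cam(x);P.append(K@np.c_[R,t])
    X=cv2.triangulatePoints(P[0],P[1],np.array(u,float).reshape(2,1),np.array(v,float).reshape(2,1)).ravel()
    return X[:3]/X[3]
def proj(f,X):
    return cv2.projectPoints(np.array(X,float).reshape(-1,3),np.array(f["rvec"],float),np.array(f["tvec"],float),f["K"],None)[0].reshape(-1,2)
def blobs(f,lo,hi,amin=15):
    h=cv2.cvtColor(f["pixels"],cv2.COLOR_RGB2HSV); m=cv2.inRange(h,np.array(lo),np.array(hi))
    n,l,s,c=cv2.connectedComponentsWithStats(m)
    return [(c[i].round(1).tolist(),s[i].tolist()) for i in range(1,n) if s[i][4]>=amin],m,l
E
python3 - <<'E'
import pickle
from h import *
s=pickle.load(open("scene0.pkl","rb"));t=pickle.load(open("top0.pkl","rb"))
for n,f in(("s",s),("t",t)):
    b=blobs(f,(105,150,60),(130,255,255))[0]
    for x in b: print(n,x)
    print(n,proj(f,[[0,0,0],[.15,-.6,.24],[.6,0,0],[.6,.3,0]]).round().tolist())
f=t
cv2.imwrite("pics/topz.png",cv2.resize(t["pixels"][120:290,110:310,::-1],None,fx=4,fy=3.5*1,interpolation=cv2.INTER_CUBIC))
cv2.imwrite("pics/scz.png",cv2.resize(s["pixels"][160:320,300:480,::-1],None,fx=4,fy=3.75,interpolation=cv2.INTER_CUBIC))
E
```

```text
s [[366.0, 99.0], [183.0, 10.0], [281.0, 228.0], [388.0, 276.0]]
t ([185.8, 178.0], [176, 167, 20, 23, 403])
t ([222.6, 243.2], [217, 234, 13, 19, 217])
t ([192.6, 259.4], [181, 258, 25, 4, 61])
t [[299.0, 497.0], [657.0, 446.0], [291.0, 220.0], [166.0, 223.0]]
```

View pics/topz.png

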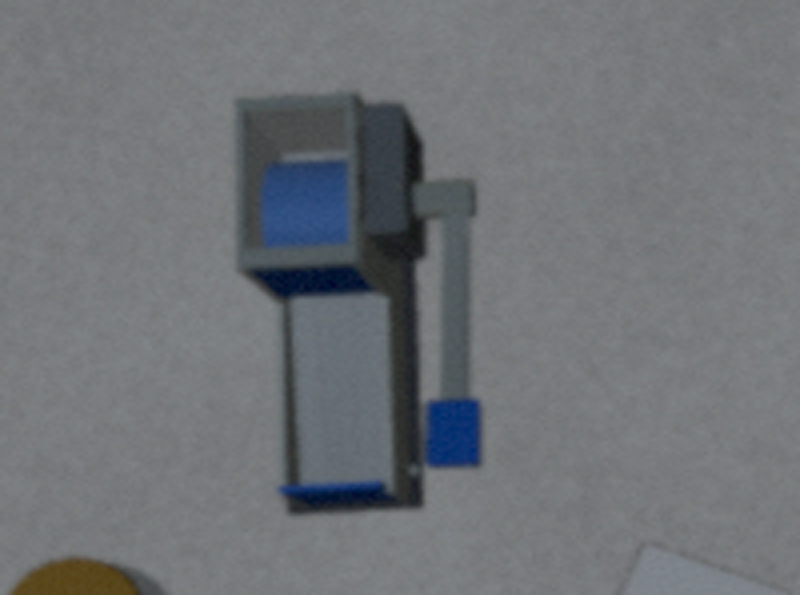

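View pics/scz.png

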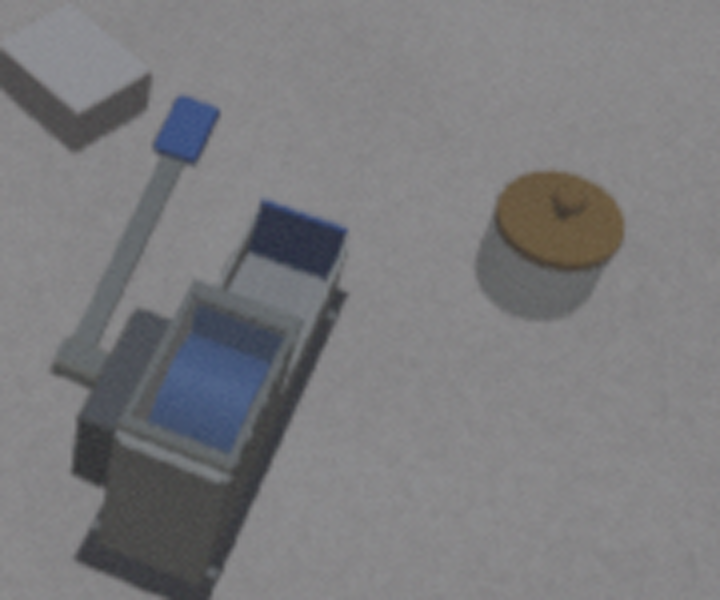

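Run:
```python
import pickle
from h import *
s=pickle.load(open("scene0.pkl","rb"));t=pickle.load(open("top0.pkl","rb"))
h=cv2.cvtColor(s["pixels"],cv2.COLOR_RGB2HSV)
print(h[194,346],h[222,374],h[260,352])
for x in blobs(s,(100,110,40),(130,255,255))[0]: print("s",x)
for x in blobs(t,(100,110,40),(130,255,255))[0]: print("t",x)
```

```text
[111 127 130] [110  83  68] [110 106 132]
s ([346.3, 193.9], [339, 186, 15, 17, 148])
s ([353.5, 256.6], [345, 253, 18, 10, 67])
t ([185.9, 178.0], [175, 166, 22, 25, 495])
t ([188.0, 199.8], [174, 196, 29, 9, 177])
t ([222.8, 243.2], [216, 234, 14, 19, 248])
t ([193.9, 260.4], [180, 258, 29, 7, 141])
```

Run:
```python
import pickle
from h import *
from scipy.spatial.transform import Rotation as Ro
s=pickle.load(open("scene0.pkl","rb"));t=pickle.load(open("top0.pkl","rb"))
p=tri(s,(346.3,193.9),t,(222.7,243.2)); print("pad tri",p, proj(s,p),proj(t,p))
print("pad on z=.150 top",plane(t,(222.7,243.2),.15),"scene",plane(s,(346.3,193.9),.15))
# lever elbow centre-line: pivot bracket at zoom(457,197)->px
def tz(x,y): return (110+(x+.5)/4-.5,120+(y+.5)/3.5-.5)
def sz(x,y): return (300+(x+.5)/4-.5,160+(y+.5)/3.75-.5)
a=plane(t,tz(456,225),.108);b=plane(t,tz(455,395),.148)
d=b-a;print("lever yaw(+x dir)",np.degrees(np.arctan2(-d[1],-d[0])))
# lid frame left/right outer edges at z .15
for q in [((238,98),(240,268)),((358,95),(360,265))]:
    a=plane(t,tz(*q[0]),.15);b=plane(t,tz(*q[1]),.15);d=a-b;print("lid edge yaw",np.degrees(np.arctan2(d[1],d[0])),a,b)
# front wall top edge z=.08
a=plane(t,tz(283,490),.08);b=plane(t,tz(385,486),.08);d=a-b;print("wall",np.degrees(np.arctan2(d[1],d[0]))-90,a,b,np.linalg.norm(d))
a=plane(s,sz(264,203),.08);b=plane(s,sz(346,231),.08);print("wall scene",a,b,np.linalg.norm(a-b))
R,_,_=cam(t)
o=__import__("cell").env.get_obs()
M=Ro.from_rotvec(o["tool_rot"]).as_matrix();print(M.round(3))
# obstacles
print("foam",plane(t,(284,296),.05),"jar",plane(t,(128,297),.11))
```

```text
pad tri [0.52663953 0.1426447  0.14820636] [[347.09018206 193.93602635]] [[223.48906396 242.88180647]]
pad on z=.150 top [0.52576229 0.14402313 0.15      ] scene [0.52884404 0.14136764 0.15      ]
lever yaw(+x dir) 2.5322440187319435
lid edge yaw 2.156931257139502 [0.73589874 0.25994184 0.15      ] [0.62814532 0.25588349 0.15      ]
lid edge yaw 1.3530702959304128 [0.73602836 0.19535867 0.15      ] [0.62828602 0.1928138  0.15      ]
wall 1.0743603746681458 [0.50209087 0.24620623 0.08      ] [0.50313895 0.19031868 0.08      ] 0.055897378563231126
wall scene [0.50930328 0.19281405 0.08      ] [0.50677913 0.24567573 0.08      ] 0.0529219057355251
[[ 0.971  0.24  -0.001]
 [ 0.24  -0.971  0.002]
 [-0.    -0.002 -1.   ]]
foam [0.41893926 0.02144556 0.05      ] jar [0.42347613 0.34725205 0.11      ]
```

>>> move_arm --commands '[[[0,0,0.12],[0,0,0],-1],[[0,0,0.12],[0,0,0],-1],[[0,0,0],[25,-29,0],-1],[[0,0,0],[30,-35,0],-1],[[0,0,0],[30,-35,0],-1]]' --grip_force 20

```text
time: 0.6
tool_pos: [0.2349, -0.5064, 0.2383]
tool_rot: [-3.141, -0.001, 0.0]
ft_force: [1.0, 0.2, -0.1]
grip_width: 0.571
```

>>> move_arm --commands '[[[0,0,0],[32,-36,0],-1],[[0,0,0],[32,-36,0],-1],[[0,0,0],[32,-36,0],-1],[[0,0,0],[32,-36,0],-1],[[0,0,0],[32,-36,0],-1]]'

```text
time: 1.1
tool_pos: [0.395, -0.3257, 0.2386]
tool_rot: [-3.141, -0.003, 0.001]
ft_force: [0.4, 0.6, 0.3]
grip_width: 0.116
```

>>> move_arm --commands '[[[0,0,0],[32,-36,0],-1],[[0,0,0],[32,-36,0],-1],[[0,0,0],[32,-36,0],-1],[[0,0,0],[10,-46,0],-1],[[0,0,0],[10,-46,0],-1]]'

```text
time: 1.6
tool_pos: [0.5104, -0.1253, 0.2383]
tool_rot: [-3.142, -0.003, 0.0]
ft_force: [0.8, 1.0, 0.1]
grip_width: 0.007
```

>>> move_arm --commands '[[[0,0,0],[4,-46,0],-1],[[0,0,0],[4,-46,0],-1],[[0,0,0],[4,-46,0],-1],[[0,0,0],[4,-46,0],-1],[[0,0,0],[1,-46,0],-1]]'

```text
time: 2.1
tool_pos: [0.5263, 0.1048, 0.2385]
tool_rot: [3.141, 0.003, -0.0]
ft_force: [1.2, 0.2, -0.1]
grip_width: 0.006
```

>>> move_arm --commands '[[[0,0,0],[0,-38,10],-1],[[0,0,0],[0,0,20],-1],[[0,0,0],[0,0,0],-1]]'

```text
time: 2.4
tool_pos: [0.5242, 0.1418, 0.2065]
tool_rot: [3.14, 0.008, -0.008]
ft_force: [-0.8, -0.3, 0.3]
grip_width: 0.004
```

Run:
```python
from cell import env
from h import *
print(env.get_obs()["tool_pos"],env.get_obs()["ft_force"],env.get_obs()["grip_width"])
f=env.grab_frame("scene");g=env.grab_frame("wrist");t=env.grab_frame("top")
cv2.imwrite("pics/s1.png",cv2.resize(f["pixels"][100:320,250:480,::-1],None,fx=2.6,fy=2.6,interpolation=cv2.INTER_CUBIC))
cv2.imwrite("pics/w1.png",g["pixels"][:,:,::-1])
cv2.imwrite("pics/t1.png",t["pixels"][:,:,::-1])
print(proj(g,[[.527,.143,.150]]),blobs(g,(100,110,40),(130,255,255))[0])
```

```text
[0.52418768 0.14178932 0.20649475] [-0.795197   -0.33513029  0.28466799] 0.004347549896871698
[[275.89501385 224.02135403]] [([147.6, 21.0], [110, 0, 74, 45, 2904]), ([163.1, 74.1], [109, 67, 102, 16, 1031]), ([276.2, 222.6], [257, 195, 39, 59, 2033]), ([200.1, 214.3], [168, 204, 60, 20, 949])]
```

View pics/w1.png

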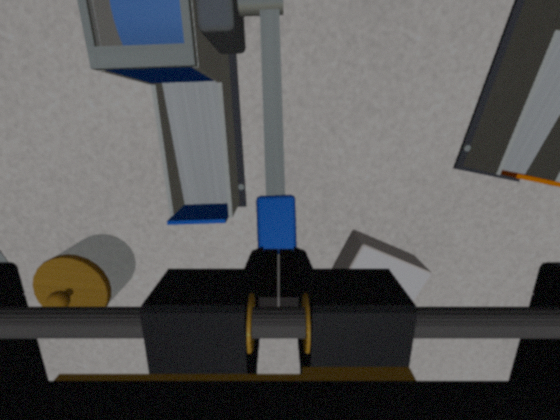

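View pics/s1.png

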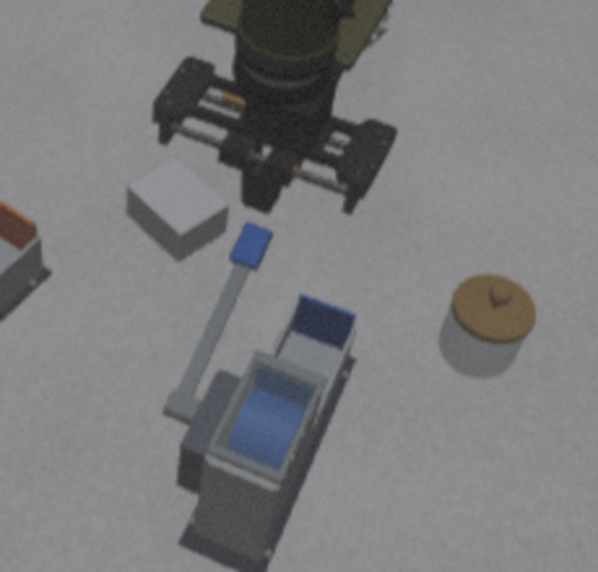

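The wrist view puts the pad at (276,222), against a predicted (276,224), so the measured position holds. The fingers are closed and over the pad. I'll descend and watch the force.

>>> move_arm --commands '[[[0,0,0],[3,-1,20],-1],[[0,0,0],[0,0,15],-1],[[0,0,0],[0,0,8],-1],[[0,0,0],[0,0,0],-1]]'

```text
time: 2.95
tool_pos: [0.5292, 0.1408, 0.1655]
tool_rot: [3.141, 0.0, -0.001]
ft_force: [-0.3, -0.4, 0.1]
grip_width: 0.003
```

>>> move_arm --commands '[[[0,0,0],[0,0,3],-1],[[0,0,0],[0,0,3],-1],[[0,0,0],[0,0,3],-1],[[0,0,0],[0,0,3],-1],[[0,0,0],[0,0,3],-1]]'

```text
time: 3.45
tool_pos: [0.5294, 0.1419, 0.1507]
tool_rot: [-3.142, -0.003, -0.0]
ft_force: [-0.5, -0.0, 2.5]
grip_width: 0.006
```

>>> move_arm --commands '[[[0,0,0],[0,0,3],-1],[[0,0,0],[0,0,3],-1],[[0,0,0],[0,0,3],-1],[[0,0,0],[0,0,3],-1],[[0,0,0],[0,0,3],-1]]'

```text
time: 3.95
tool_pos: [0.5292, 0.1418, 0.1354]
tool_rot: [3.141, 0.003, -0.0]
ft_force: [-1.6, 1.1, 2.0]
grip_width: 0.004
```

Run:
```python
from cell import env
from h import *
f=env.grab_frame("scene");g=env.grab_frame("wrist")
cv2.imwrite("pics/s2.png",cv2.resize(f["pixels"][100:320,250:480,::-1],None,fx=2.6,fy=2.6,interpolation=cv2.INTER_CUBIC))
cv2.imwrite("pics/w2.png",g["pixels"][:,:,::-1])
```

```text
(no output)
```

View pics/w2.png

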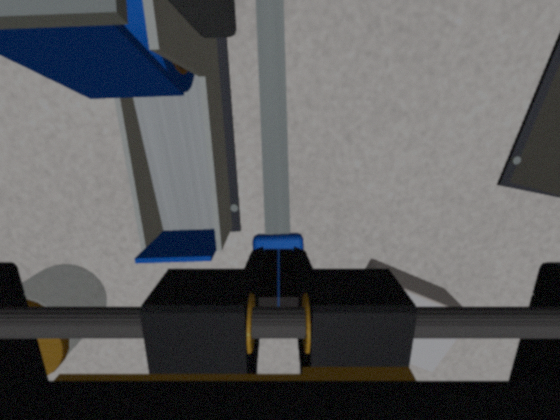

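View pics/s2.png

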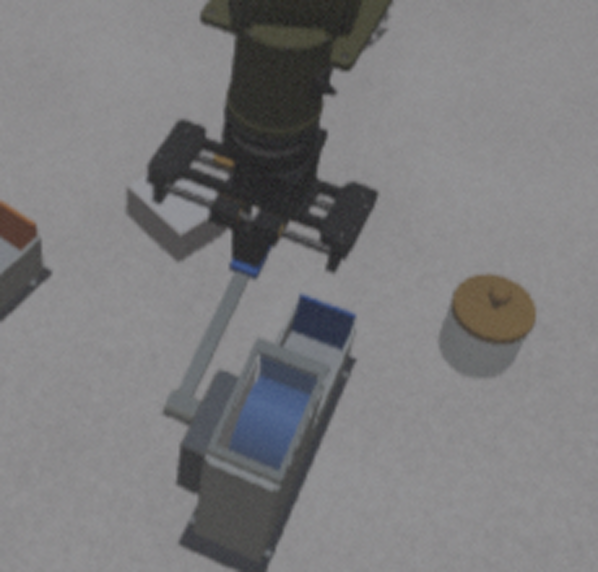

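The fingertips are on the pad at about (277,243) in the wrist view, and the lid has begun to lift. Clearance is good, so I'll carry on down.

>>> move_arm --commands '[[[0,0,0],[0,0,4],-1],[[0,0,0],[0,0,4],-1],[[0,0,0],[0,0,4],-1],[[0,0,0],[0,0,4],-1],[[0,0,0],[0,0,4],-1]]'

```text
time: 4.55
tool_pos: [0.5291, 0.1418, 0.1153]
tool_rot: [3.141, 0.003, -0.001]
ft_force: [-0.2, 0.3, 2.2]
grip_width: 0.004
```

>>> move_arm --commands '[[[0,0,0],[0,0,5],-1],[[0,0,0],[0,0,5],-1],[[0,0,0],[0,0,5],-1],[[0,0,0],[0,0,5],-1],[[0,0,0],[0,0,5],-1]]'

```text
time: 5.05
tool_pos: [0.5295, 0.1418, 0.0903]
tool_rot: [3.142, 0.003, 0.001]
ft_force: [-0.8, 0.1, 0.5]
grip_width: 0.008
```

>>> move_arm --commands '[[[0,0,0],[0,0,3],-1],[[0,0,0],[0,0,3],-1],[[0,0,0],[0,0,2],-1],[[0,0,0],[0,0,0],-1]]'

```text
time: 5.45
tool_pos: [0.53, 0.1419, 0.0833]
tool_rot: [-3.141, -0.003, -0.002]
ft_force: [-0.4, -0.6, 4.5]
grip_width: 0.007
```

Run:
```python
from cell import env
from h import *
f=env.grab_frame("scene");g=env.grab_frame("wrist")
cv2.imwrite("pics/s3.png",cv2.resize(f["pixels"][100:320,250:480,::-1],None,fx=2.6,fy=2.6,interpolation=cv2.INTER_CUBIC))
cv2.imwrite("pics/w3.png",g["pixels"][:,:,::-1])
```

```text
(no output)
```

View pics/w3.png

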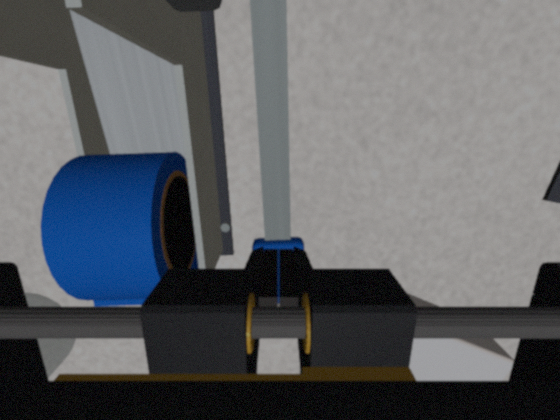

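View pics/s3.png

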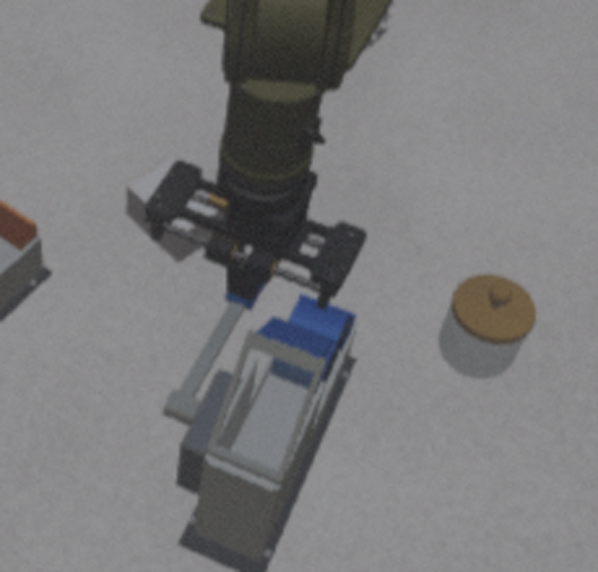

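The roll has come out into the tray. In the wrist view it is centred at about (115,225), against the front wall. I'll hold and check that it lies still.

>>> move_arm --commands '[[[0,0,0],[0,0,0],-1],[[0,0,0],[0,0,0],-1],[[0,0,0],[0,0,0],-1],[[0,0,0],[0,0,0],-1],[[0,0,0],[0,0,0],-1]]'

```text
time: 6.05
tool_pos: [0.53, 0.1419, 0.0833]
tool_rot: [-3.141, -0.003, -0.003]
ft_force: [0.8, -0.8, 5.7]
grip_width: 0.006
```

```bash
cat > roll.py <<'E'
from cell import env
from h import *
import sys
a=env.grab_frame("wrist");x=[b for b in blobs(a,(100,110,40),(130,255,255),300)[0]]
f=env.grab_frame("scene");o=env.get_obs()
print(o["time"],x,"\nscene",blobs(f,(100,110,40),(130,255,255),20)[0],o["ft_force"],o["tool_pos"])
cv2.imwrite(f"pics/s{sys.argv[1]}.png",cv2.resize(f["pixels"][100:320,250:480,::-1],None,fx=2.6,fy=2.6,interpolation=cv2.INTER_CUBIC))
cv2.imwrite(f"pics/w{sys.argv[1]}.png",a["pixels"][:,:,::-1])
E
python3 roll.py 4
```

```text
6.15 [([107.4, 226.1], [41, 153, 145, 154, 16671]), ([278.2, 252.1], [253, 238, 51, 65, 648])] 
scene [([369.0, 225.6], [350, 214, 36, 25, 428])] [-0.10504695 -0.18045434  6.36856851] [0.52996626 0.14189073 0.08330408]
```

>>> move_arm --commands '[[[0,0,0],[0,0,0],-1],[[0,0,0],[0,0,0],-1],[[0,0,0],[0,0,0],-1],[[0,0,0],[0,0,0],-1],[[0,0,0],[0,0,0],-1]]'

```text
time: 6.65
tool_pos: [0.53, 0.1418, 0.0833]
tool_rot: [-3.141, -0.002, -0.002]
ft_force: [-0.3, -0.2, 4.9]
grip_width: 0.005
```

```bash
python3 roll.py 5; python3 -c "
import cv2
a=cv2.imread('pics/w4.png').astype(int);b=cv2.imread('pics/w5.png').astype(int);c=cv2.imread('pics/w3.png').astype(int)
print(abs(a-b)[130:300,40:200].mean(),abs(a-b)[130:300,340:500].mean(),abs(a-c)[130:300,40:200].mean())"
```

```text
6.75 [([107.4, 226.2], [41, 153, 145, 154, 16674]), ([278.2, 252.1], [253, 238, 51, 65, 651])] 
scene [([368.9, 225.7], [350, 214, 36, 25, 433])] [ 0.03853017 -0.92603649  4.69157486] [0.52997997 0.14190024 0.08331136]
3.5443014705882354 1.7239093137254902 3.550404411764706
```

View pics/w5.png

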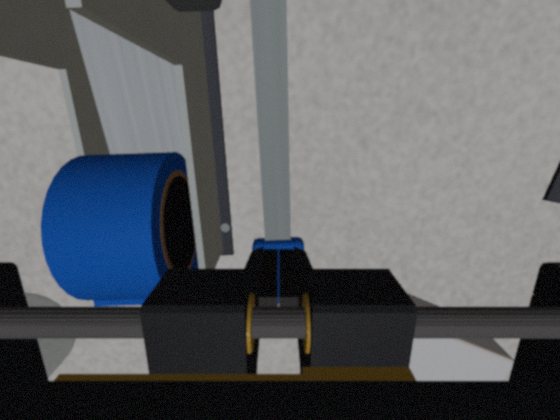

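The roll is still: its blob centre moved less than 0.1 px over 0.6 s. Now I'll ease the lever up slowly.

>>> move_arm --commands '[[[0,0,0],[0,0,-1],-1],[[0,0,0],[0,0,-2],-1],[[0,0,0],[0,0,-2],-1],[[0,0,0],[0,0,-2],-1],[[0,0,0],[0,0,-2],-1]]'

```text
time: 7.25
tool_pos: [0.5292, 0.1419, 0.0918]
tool_rot: [3.141, 0.003, -0.0]
ft_force: [-0.8, -0.8, 0.7]
grip_width: 0.005
```

>>> move_arm --commands '[[[0,0,0],[0,0,-2],-1],[[0,0,0],[0,0,-2],-1],[[0,0,0],[0,0,-2],-1],[[0,0,0],[0,0,-2],-1],[[0,0,0],[0,0,-2],-1]]'

```text
time: 7.75
tool_pos: [0.529, 0.1418, 0.1018]
tool_rot: [3.141, 0.003, -0.001]
ft_force: [-2.0, -0.7, 1.1]
grip_width: 0.004
```

>>> move_arm --commands '[[[0,0,0],[0,0,-2],-1],[[0,0,0],[0,0,-2],-1],[[0,0,0],[0,0,-2],-1],[[0,0,0],[0,0,-2],-1],[[0,0,0],[0,0,-2],-1]]'

```text
time: 8.25
tool_pos: [0.5295, 0.1418, 0.1119]
tool_rot: [3.142, 0.003, 0.0]
ft_force: [-1.0, 0.1, 2.5]
grip_width: 0.007
```

>>> move_arm --commands '[[[0,0,0],[0,0,-2],-1],[[0,0,0],[0,0,-2],-1],[[0,0,0],[0,0,-2],-1],[[0,0,0],[0,0,-2],-1],[[0,0,0],[0,0,-2],-1]]'

```text
time: 8.75
tool_pos: [0.53, 0.1419, 0.122]
tool_rot: [-3.141, -0.003, -0.002]
ft_force: [1.8, -0.5, 0.6]
grip_width: 0.006
```

>>> move_arm --commands '[[[0,0,0],[0,0,-2],-1],[[0,0,0],[0,0,-2],-1],[[0,0,0],[0,0,-2],-1],[[0,0,0],[0,0,-2],-1],[[0,0,0],[0,0,-2],-1]]'

```text
time: 9.25
tool_pos: [0.5294, 0.1419, 0.1319]
tool_rot: [3.142, 0.003, 0.0]
ft_force: [1.1, 0.8, 1.2]
grip_width: 0.006
```

```bash
python3 roll.py 6
```

```text
9.35 [([80.9, 54.6], [0, 8, 180, 93, 11274]), ([153.7, 205.4], [103, 145, 112, 120, 10201]), ([278.1, 250.1], [253, 236, 50, 71, 823])] 
scene [([343.8, 203.2], [339, 201, 10, 5, 26]), ([370.8, 225.8], [359, 214, 27, 25, 393])] [ 1.17680039 -0.03027358  1.29326319] [0.52934561 0.14191691 0.13196168]
```

View pics/w6.png

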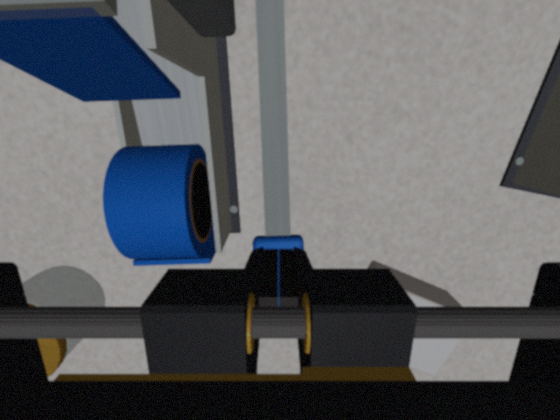

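The lid is coming down, with its lip at about (90,60) in the wrist view, and the lever is still following the fingers. I'll go slower for the last stretch.

>>> move_arm --commands '[[[0,0,0],[0,0,-1],-1],[[0,0,0],[0,0,-1],-1],[[0,0,0],[0,0,-1],-1],[[0,0,0],[0,0,-1],-1],[[0,0,0],[0,0,-1],-1]]'

```text
time: 9.85
tool_pos: [0.5293, 0.1418, 0.1368]
tool_rot: [3.142, 0.003, 0.0]
ft_force: [2.0, -0.3, 1.5]
grip_width: 0.007
```

>>> move_arm --commands '[[[0,0,0],[0,0,-1],-1],[[0,0,0],[0,0,-1],-1],[[0,0,0],[0,0,-1],-1],[[0,0,0],[0,0,-1],-1],[[0,0,0],[0,0,-1],-1]]'

```text
time: 10.35
tool_pos: [0.5293, 0.1419, 0.1418]
tool_rot: [3.142, 0.003, 0.0]
ft_force: [2.1, 0.8, 1.4]
grip_width: 0.004
```

>>> move_arm --commands '[[[0,0,0],[0,0,-1],-1],[[0,0,0],[0,0,-1],-1],[[0,0,0],[0,0,-1],-1],[[0,0,0],[0,0,-1],-1],[[0,0,0],[0,0,-1],-1]]'

```text
time: 10.85
tool_pos: [0.5293, 0.1419, 0.1468]
tool_rot: [3.142, 0.003, 0.0]
ft_force: [1.1, -0.3, 0.8]
grip_width: 0.005
```

>>> move_arm --commands '[[[0,0,0],[0,0,-1],-1],[[0,0,0],[0,0,-1],-1],[[0,0,0],[0,0,-1],-1],[[0,0,0],[0,0,-1],-1],[[0,0,0],[0,0,-1],-1]]'

```text
time: 11.35
tool_pos: [0.5293, 0.1418, 0.1518]
tool_rot: [3.141, 0.003, -0.0]
ft_force: [0.8, 0.1, 1.7]
grip_width: 0.001
```

>>> move_arm --commands '[[[0,0,0],[0,0,-1],-1],[[0,0,0],[0,0,-1],-1],[[0,0,0],[0,0,-1],-1],[[0,0,0],[0,0,-1],-1],[[0,0,0],[0,0,-1],-1]]'

```text
time: 11.85
tool_pos: [0.529, 0.1418, 0.1567]
tool_rot: [3.141, 0.003, -0.001]
ft_force: [-0.4, -0.0, -0.1]
grip_width: 0.005
```

>>> move_arm --commands '[[[0,0,0],[0,0,-1],-1],[[0,0,0],[0,0,-1],-1],[[0,0,0],[0,0,-1],-1],[[0,0,0],[0,0,-1],-1],[[0,0,0],[0,0,-1],-1]]'

```text
time: 12.35
tool_pos: [0.5292, 0.1418, 0.1617]
tool_rot: [3.141, 0.003, -0.0]
ft_force: [-0.3, 0.8, 0.2]
grip_width: 0.007
```

```bash
python3 roll.py 7
```

```text
12.45 [([138.2, 71.0], [64, 61, 137, 21, 1723]), ([170.1, 195.1], [128, 142, 93, 106, 7703]), ([277.9, 239.1], [254, 222, 48, 73, 1424])] 
scene [([344.9, 197.4], [339, 194, 13, 9, 76]), ([370.0, 227.8], [358, 214, 26, 29, 476])] [ 1.10332013 -0.64853997 -0.09889171] [0.52937569 0.14185959 0.16182867]
```

View pics/w7.png

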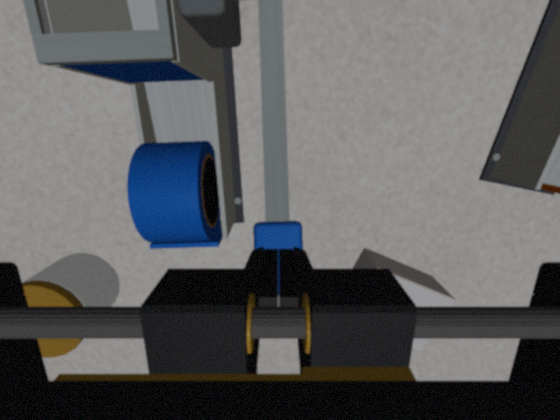

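View pics/s7.png

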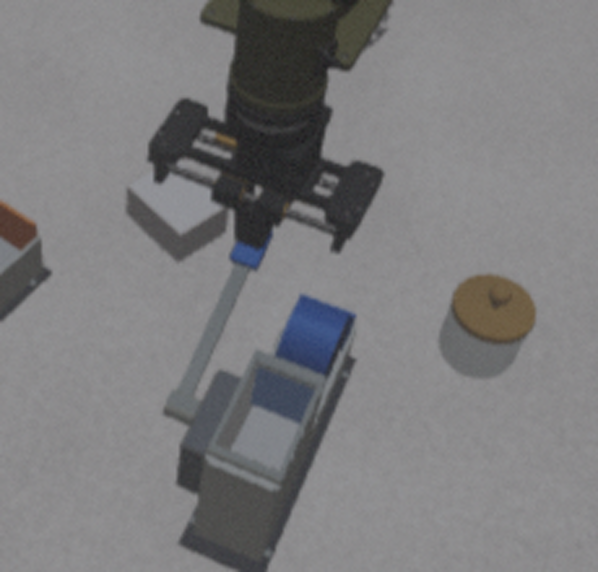

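The lid is shut again and the contact force is zero, so the fingers are clear of the pad. The roll lies in the tray at about (175,192) in the wrist view. I'll back off upwards for a final check.

>>> move_arm --commands '[[[0,0,0],[0,0,-10],-1],[[0,0,0],[0,0,-25],-1],[[0,0,0],[0,0,-25],-1],[[0,0,0],[0,0,-15],-1],[[0,0,0],[0,0,0],-1]]'

```text
time: 12.95
tool_pos: [0.5308, 0.1423, 0.2393]
tool_rot: [-3.14, -0.003, -0.008]
ft_force: [-0.3, -0.3, -0.2]
grip_width: -0.0
```

```bash
python3 roll.py 8
python3 - <<'E'
from cell import env
from h import *
import pickle
s=env.grab_frame("scene");s0=pickle.load(open("scene0.pkl","rb"))
print(blobs(s,(100,110,40),(130,255,255),20)[0])
cv2.imwrite("pics/s9.png",s["pixels"][:,:,::-1])
d=cv2.absdiff(s["pixels"],s0["pixels"]).max(2);d=cv2.medianBlur((d>25).astype(np.uint8)*255,5)
n,l,st,c=cv2.connectedComponentsWithStats(d);print(st[1:])
E
```

```text
13.05 [([181.6, 88.8], [139, 84, 81, 11, 539]), ([198.6, 179.9], [169, 140, 65, 81, 4228]), ([279.1, 218.7], [263, 194, 33, 51, 1604])] 
scene [([346.2, 193.9], [339, 186, 15, 17, 152]), ([370.0, 227.7], [358, 214, 26, 29, 469])] [-0.38463905 -0.00426922  0.39853112] [0.5291909  0.14186676 0.23684003]
[([346.2, 193.9], [339, 186, 15, 17, 151]), ([369.9, 227.8], [357, 214, 27, 29, 475])]
[[ 162    0    8   10   61]
 [ 193    0    6   12   57]
 [ 356    0   49   34 1228]
 [ 343   48   11   35  239]
 [ 354   63   30    9  187]
 [ 345   84    3    3    8]
 [ 345   88    2    2    4]
 [ 344   91    3    2    5]
 [ 308   94   97   81 3720]
 [ 357  215   26   29  511]
 [ 339  251   26   30  537]]
```

View pics/s9.png

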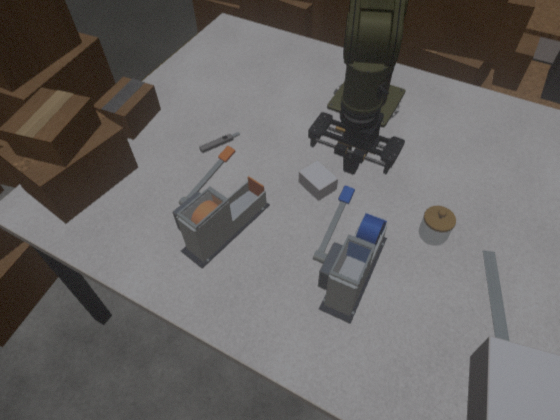

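The pad is back at its rest pixel (346.2,193.9; it started at 346.3,193.9). Only the roll and the robot differ from the first picture.

```bash
python3 -c "
from cell import env
print(env.hand_in())"
```

```text
the job is handed in; nothing more can be done
None
```

The blue roll is out and lying in its tray, and the lid is shut again. I handed the job in at about 13 s of the 40 s allowed.

- **Pressing:** with the fingers closed, I pressed the pad down to about 0.083 m, roughly 67 mm of the 72 mm travel, with about 6 N at most. I held it there for about 1.3 s until the roll lay still against the front wall; its image moved less than 0.1 px over 0.6 s.
- **Easing back:** I raised the lever at 20 mm/s, then at 10 mm/s for the last part. Contact force stayed positive within sensor noise until the fingers cleared the pad at about 0.152–0.157 m, so I take it the lid was not dropped.
- **Last checks:** the pad is back at its starting pixel to within 0.1 px, and the lid looks shut. The wrist force is about zero. Compared with the first picture, only the blue roll and the robot have changed; the orange hopper, jar, foam and cutter have not moved. No check failed or disagreed.

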